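# Load the filter cartridge and hold the photometer's shutter open at its mark

### The arm

A 7-joint arm with a two-finger parallel gripper is mounted at the origin on the work surface; the furniture and walls round the work are solid. World frame = base frame: x ahead of the robot, y to its left, z up, the work surface at z = 0. Lengths are in mm, angles in rad, forces in N, time in s.
With the tool pointing down it reaches from about 400 to 875 mm from the base axis. Payload 4.4 kg.
Tool frame: the origin (TCP) lies at the very end of the fingers, on their centre line; the grasp point (between the pads) lies 19 mm behind it; y points along the fingers, z is the direction in which the jaws open and shut, and the axes are right-handed (so a half turn about y gives the same grasp; the last joint's range is limited). The gripper opens to 85 mm and grips with 20 to 120 N. Pads are 22 mm wide; open, the fingers measure 114 mm over their backs; the gripper's body (76 mm by 85 mm) begins 54 mm behind the grasp point. The pads swing forward as they close: fully open they stand 13 mm farther back than shut.
Start: joints at [1.206, 0.628, 0.038, 1.517, -0.027, 0.996, -0.02], TCP at [191.371, -621.205, 206.713] pointing down, gripper open.
Joint ranges: [-3.06, 3.06], [-0.37, 2.12], [-1.25, 1.32], [0.18, 2.47], [-1.1, 4.24], [0.23, 1.98], [-2.94, 2.94]. Speed limits (rad/s): [2.57, 2.57, 3.14, 3.14, 3.14, 3.14, 3.14].

### API

Orientations are given as [roll, pitch, yaw] about the fixed x, y, z axes, in that order (R = Rz(yaw) Ry(pitch) Rx(roll)).
In Python, from cell import * gives the robot as it stands.
- The arm moves only by the tool apply_moves, never from a script. Its argument "targets" is a list of rows, each a list of 6 numbers: the shift along the tool's x, y, z in units of 40 mm (1.0 is 40 mm), then the turn, a rotation vector about the tool's x, y, z in units of 8 degrees (1.0 is 8 degrees). A call has 1 to 12 rows; each row shifts and turns the commanded pose from where the row before left it, along the tool's axes as they then stand; what a row does not reach is not made up. A row lasts 1/8 s, in which the tool goes at most 62.5 mm and 10.7 degrees, less where a joint would pass 70% of its speed; a pose out of reach is approached as far as the arm can. A call is refused whole if a number of a shift passes 1 or a number of a turn 1, either way. A call with a gripper value outside its range is refused whole. "jaw" is the gripper command: -1 is shut, 1 is fully open, values between are in proportion, set as the call begins (left out, the last holds). The fingers move at their own pace and stop on an object; the grip force is fixed at half the most. Time passes only in rows, so rows that do not move let the fingers close. It gives the time, the measured TCP pose, the force and the opening at its end, in the units of the state.
- read_state(): the state, without advancing time (a new reading comes with each control period).
- get_image(name): name is "side" or "top"; returns the picture (400x640x3 uint8, red, green, blue); there is no depth.
- calibration(name): a dict with "fx", "fy", "cx", "cy" (pixels), "world_from_camera" (4x4, takes a point from camera to world coordinates). Camera axes: x right, y down, z forward; pixel columns grow to the right and rows downward; lengths in mm; the calibration is good to about 2 mm. A picture is of the moment at which its call begins. calibration takes no time and is no camera call.
- finish_job(): hands the job in, once; it reports no verdict.
The state is a dict: "clock": time; "qpos": joint angles; "qd": joint speeds; "tau": joint torques, N m; "eef_pos": TCP position; "tool_rot": TCP orientation; "force": force on the tool from outside, world axes, zero at the start; "torque": the same for the moment, N m; "width": finger opening in mm.
Only numpy, scipy, OpenCV 4.12 (cv2) and the standard library are available. Lean on these libraries where they do the work, as an engineer would, in place of code of your own. Each camera call takes 0.05 s, during which the arm holds its last target. There are 200 camera calls.

### The job

Take the filter cartridge with the flat grip tab and the rectangular plug and push its plug fully home, flange down flat, into the rectangular socket on top of the bench photometer, then let go of it. Then pull the photometer's spring-return shutter slide out by its upright paddle until the paddle stands in line between the two index posts, and hold it there: the program finishes while the robot is still holding the slide at the mark, because it springs shut when released. Leave the round blank, the small bottle and the vial where they stand.

Things in the scene. Friction and masses are not known exactly. Their poses are not given: they have to be found in the camera images.
- filter_cartridge: Loose filter cartridge, 80 g, standing on its plug. Origin: centre of the plug's underside, z up. Black plug 30 (x) x 22 (y) x 30 mm, lowest 5 mm stepped in to 26 x 18, a round window in each broad face; flange 42 x 34 mm at z 30 to 35; upright aluminium grip tab 30 (x) x 12 (y) mm, z 35 to 71: grip it across its 12 mm. Fits the socket two ways, half a turn apart.
- flange (a point): Centre of the underside of the cartridge's flange, 30 mm above the plug's underside; it meets socket when the cartridge is home.
- photometer: Bench photometer, fixed: housing 134 (x) x 146 (y) x 60 mm high, flat top. Origin: on the bench under its middle; x points from its front to its back, z up. Socket in the grey half (+y); the shutter slide comes out of the front (-x) of the white half at y = -35 mm, over an aluminium tongue 70 mm wide, 10 mm high, reaching to x = -175 mm.
- socket (a point): Centre of the socket's mouth, in the housing's top face 60 mm above the bench; axes as the photometer's. Hole 33 mm (x) by 25 mm (y), 34 mm deep, vertical, with a 3 mm chamfer; the plug's long side goes along the photometer's x.
- shutter_slide (a joint): How far the shutter slide is pulled out, m: 0 shut (its start), 0.09 at most; it slides along the photometer's -x. A spring pulls it back with about 3 N when shut and 80 N/m more as it comes out (about 8 N at 60 mm), and shuts it when it is let go.
- paddle (a point): Point on the mid-plane of the slide's upright black paddle, 80 mm above the bench; axes as the photometer's. Paddle 10 (x) x 24 (y) mm, from 28 to 95 mm above the bench, on a 12 mm round steel rod 40 mm above the bench; shut, its middle is 45 mm in front of the housing. Pinch it from above, across x or y, above the housing's height.
- index_marker: Fixed mark: steel strip across the tongue with two pointed posts, 28 mm to either side of the slide's axis, tips 43 mm above the bench. Origin: middle of the strip's underside, 10 mm above the bench, under the slide's axis; axes as the photometer's. It stands 30 to 60 mm in front of the shut paddle. At the mark the paddle's x in this frame is 0; the slide can go past it.
- round_blank: Loose blank with a round 30 mm plug, round 40 mm flange and round aluminium knob, 65 mm tall, standing near the cartridge; not for this job. Origin: centre of its underside.
- small_bottle: Loose small amber bottle with black cap, 45 mm across, 99 mm tall; bystander. Origin: centre of its underside.
- vial: Loose small glass vial with white cap, 23 mm across, 45 mm tall; bystander. Origin: centre of its underside.
There are look-alikes about, which are no part of the job. Leave any red look-alike of the filter_cartridge alone.

How it is judged (in metres and radians):
On the way, in this order (a step that is already met when the one before it is completed fails the run):
1. the filter cartridge is fully home in the socket and let go (horizontal distance between flange and socket below 0.003 m and z of flange in the frame of socket between -0.003 and 0.003 m and angle between the x axis of filter_cartridge and the x axis of photometer, either way round below 0.12 rad and angle between filter_cartridge's own z axis and vertical below 0.08 rad and contact force between the fingers and filter_cartridge below 0.1 N), for 0.2 s.
2. the slide is held at the mark (x of paddle in the frame of index_marker between -0.005 and 0.005 m and contact force between the fingers and shutter_slide above 1.5 N), for 0.5 s.
At the end, for the whole second after the job is handed in: The cartridge sits in the socket, flange within 3 mm of the top face and 3 mm of the centre, upright and released; the robot's fingers hold the slide (more than 1.5 N on it) with the paddle's mid-plane within 5 mm of the line between the index posts, at rest (all of step 1 and all of step 2 and velocity of joint shutter_slide between -0.01 and 0.01 m/s); the arm keeps its last pose, push and grip.
It fails at once if the round blank is shifted by more than 30 mm or tipped over (distance of round_blank from where it was at the start of the episode above 0.03 m or angle between round_blank's own z axis and vertical above 0.5 rad).
It fails at once if the small bottle is shifted by more than 30 mm or tipped over (distance of small_bottle from where it was at the start of the episode above 0.03 m or angle between small_bottle's own z axis and vertical above 0.5 rad).
It fails at once if the vial is shifted by more than 30 mm or tipped over (distance of vial from where it was at the start of the episode above 0.03 m or angle between vial's own z axis and vertical above 0.5 rad).
It also fails if it takes over 54 s, if anything falls off the work surface, if the arm or the gripper's body presses on something with over 40 N, if the wrist force passes 120 N, or if a joint passes its speed limit or range.

## Working session

There is one attempt and no reset: what is moved stays moved. The work goes in short steps, Python scripts to look and compute and a tool call to move; the robot and the scene stay as the last step left them, time stands still between calls to the robot, and variables do not carry over. Pictures are saved under pics/ and viewed, about 8 in all and at most 12, crops included, and the job is handed in when it is done.

Besides the shell and the picture viewer there is one more tool, called after "Request:" as name(argument=value, ...), one argument or row to a line, values as JSON. apply_moves: Moves the arm, as the interface text tells. Its arguments: {"type":"object","properties":{"targets":{"type":"array"},"jaw":{"type":"number"}},"required":["targets"]}

```bash
mkdir -p pics; ls; python3 - <<'E'
from cell import *
import cv2,numpy as np
s=read_state();print(s)
for n in("top","side"):
    im=get_image(n);cv2.imwrite(f"pics/{n}0.png",im[:,:,::-1]);c=calibration(n);print(n,{k:np.round(v,3).tolist() for k,v in c.items()})
E
```

```text
pics
{'clock': 0.0, 'qpos': array([ 1.20619805,  0.62932319,  0.03843689,  1.51837835, -0.0269992 ,
        0.99630401, -0.01999298]), 'qd': array([ 0.00050061,  0.00168645,  0.00034202, -0.0020625 , -0.00147836,
        0.00015002, -0.00024923]), 'tau': array([-5.09118490e-04, -5.63407660e+01,  1.22583076e+00, -1.93449068e+01,
        1.09753740e-02,  1.04301138e-02, -6.43088910e-06]), 'eef_pos': array([ 191.17194771, -620.54261619,  205.80060332]), 'tool_rot': array([-1.57269127e+00, -2.17966659e-05, -2.84278303e+00]), 'force': array([ 0.42181403, -0.12966637,  0.06185879]), 'torque': array([-0.04697168,  0.00755128, -0.04088164]), 'width': 85.25735895550478}
top {'fx': 419.766, 'fy': 419.766, 'cx': 314.708, 'cy': 197.106, 'world_from_camera': [[-0.011, -0.977, 0.211, 355.233], [-1.0, 0.012, 0.002, -204.79], [-0.004, -0.211, -0.977, 968.024], [0.0, 0.0, 0.0, 1.0]]}
side {'fx': 465.462, 'fy': 465.462, 'cx': 319.656, 'cy': 198.854, 'world_from_camera': [[-0.691, 0.336, -0.64, 1070.858], [0.722, 0.295, -0.626, 298.181], [-0.021, -0.895, -0.446, 450.107], [0.0, 0.0, 0.0, 1.0]]}
```

View pics/top0.png

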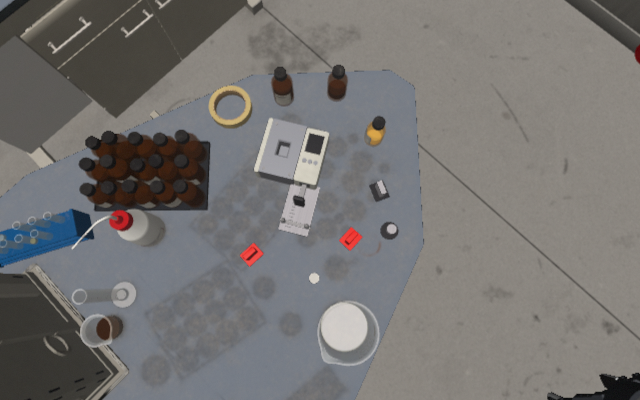

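View pics/side0.png

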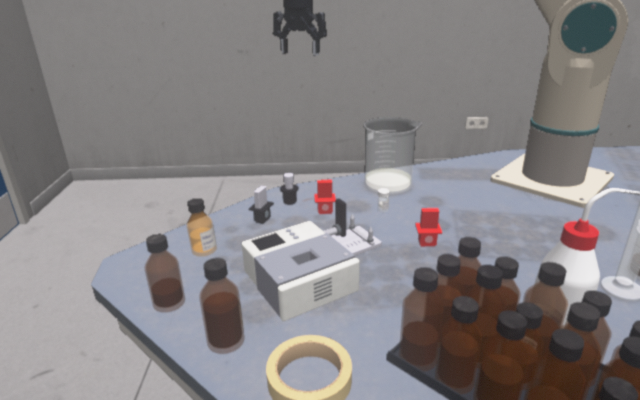

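The top view shows the photometer around (293,153), socket (284,149) and paddle (299,200). The cartridge is at (379,190), the round blank at (390,231), the bottle at (376,131), the vial at (314,278) and the red look-alikes at (252,255) and (350,238). In the side view the cartridge is at (262,203), the socket at (305,257) and the paddle at (341,217). I'll enlarge both views to get finer pixel positions.

```bash
cat > h.py <<'E'
from cell import *
import cv2,numpy as np
from scipy.spatial.transform import Rotation as R
def ray(n,u,v):
    c=calibration(n);T=np.array(c["world_from_camera"])
    d=T[:3,:3]@[(u-c["cx"])/c["fx"],(v-c["cy"])/c["fy"],1];return T[:3,3],d/np.linalg.norm(d)
def onz(n,u,v,z):
    o,d=ray(n,u,v);return o+d*(z-o[2])/d[2]
def tri(a,b):
    (o1,d1),(o2,d2)=ray("top",*a),ray("side",*b)
    s=np.linalg.lstsq(np.c_[d1,-d2],o2-o1,rcond=None)[0]
    p,q=o1+s[0]*d1,o2+s[1]*d2;return (p+q)/2,np.linalg.norm(p-q)
def pix(n,P):
    c=calibration(n);T=np.linalg.inv(np.array(c["world_from_camera"]))
    p=T[:3,:3]@np.asarray(P,float)+T[:3,3];return np.array([c["fx"]*p[0]/p[2]+c["cx"],c["fy"]*p[1]/p[2]+c["cy"]])
E
python3 - <<'E'
import cv2,numpy as np
def crop(im,x,y,w,h,s,step):
    c=cv2.resize(im[y:y+h,x:x+w],None,fx=s,fy=s,interpolation=cv2.INTER_CUBIC)
    for u in range(-(-x//step)*step,x+w,step):cv2.line(c,(int((u-x+.5)*s),0),(int((u-x+.5)*s),5),(0,255,0),1);cv2.putText(c,str(u),(int((u-x+.5)*s)-9,15),0,.33,(0,255,0))
    for v in range(-(-y//step)*step,y+h,step):cv2.line(c,(0,int((v-y+.5)*s)),(5,int((v-y+.5)*s)),(0,255,0),1);cv2.putText(c,str(v),(7,int((v-y+.5)*s)+4),0,.33,(0,255,0))
    return c
t=cv2.imread('pics/top0.png');s=cv2.imread('pics/side0.png')
cv2.imwrite('pics/tc.png',crop(t,250,112,155,130,5,10))
cv2.imwrite('pics/sc.png',crop(s,232,165,155,150,4,10) if 0 else crop(s,238,165,150,118,5,10))
E
```

```text
(no output)
```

View pics/tc.png

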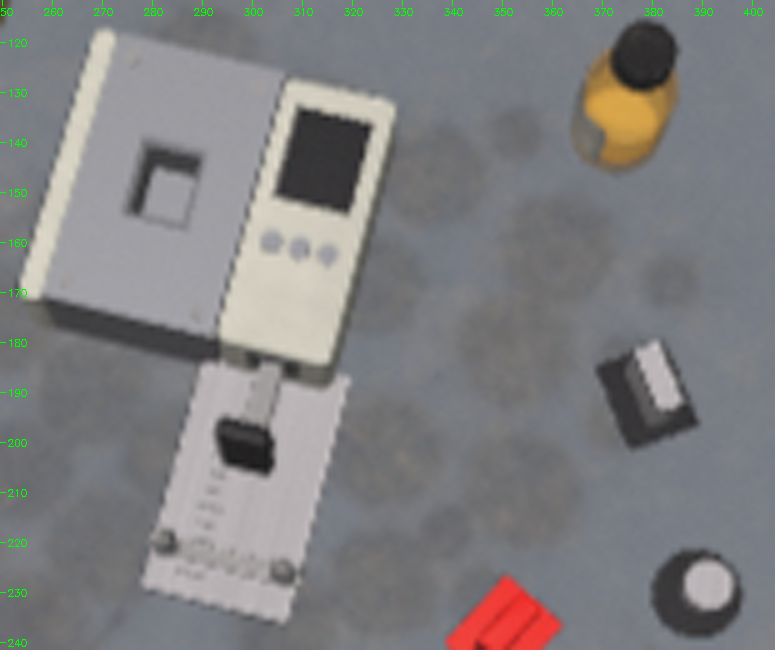

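View pics/sc.png

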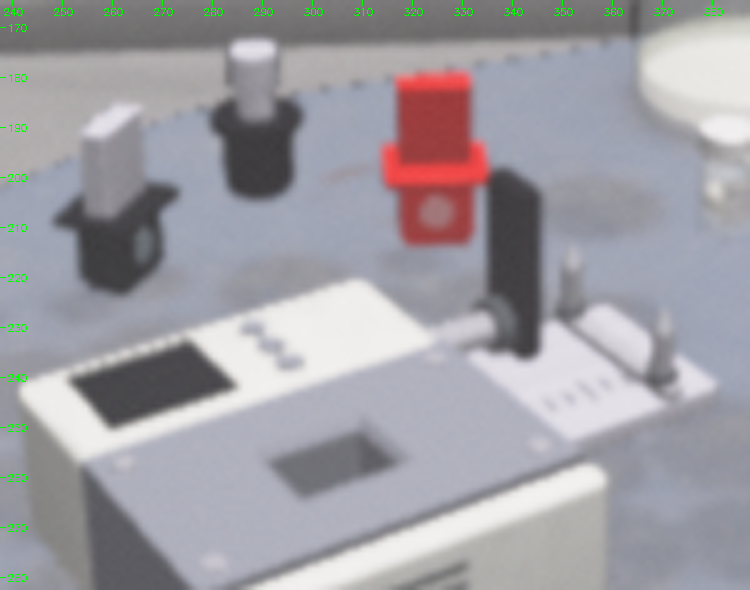

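The crops are sharp enough to read corners: the tab top is at crop (637,347) to (683,402) in the top view, and the socket corners are (147,138), (204,155), (187,230) and (124,214). Next I'll turn these into world coordinates.

```bash
cat > m.py <<'E'
from h import *
T=lambda a:(250+a[0]/5-.5,112+a[1]/5-.5)
S=lambda a:(238+a[0]/5-.5,165+a[1]/5-.5)
# housing top face fit
c=np.array([onz("top",*T(p),60)[:2] for p in [(97,28),(395,99),(330,366),(22,298)]])
L=np.array([(67,73),(67,-73),(-67,-73),(-67,73)],float)
H,_=R.align_vectors(np.c_[c-c.mean(0),np.zeros(4)],np.c_[L,np.zeros(4)])
yaw=H.as_euler('xyz')[2];O=c.mean(0);M=H.as_matrix()[:2,:2]
print("house",O.round(1),"yaw",yaw.round(3),"resid",(c-(L@M.T+O)).round(1).tolist())
st=[(147,138),(204,155),(187,230),(124,214)];ss=[(265,462),(365,430),(407,460),(305,497)]
sk=np.mean([onz("top",*T(p),60) for p in st],0);sk2=np.mean([onz("side",*S(p),60) for p in ss],0)
print("socket top",sk.round(1),"side",sk2.round(1),"local",(M.T@(sk[:2]-O)).round(1))
q=np.array([onz("top",*T(p),71)[:2] for p in [(637,347),(660,340),(683,402),(660,412)]])
print("tab top",q.mean(0).round(1),"yaws",[np.arctan2(*(a-b)[::-1]).round(3) for a,b in((q[0],q[3]),(q[1],q[2]))],"len",np.linalg.norm(q[0]-q[3]).round(1),np.linalg.norm(q[0]-q[1]).round(1))
print("tab side",np.mean([onz("side",*S(p),71) for p in [(83,136),(108,143),(145,107),(120,101)]],0).round(1))
f=np.array([onz("top",*T(p),35)[:2] for p in [(597,368),(633,447),(698,425)]])
print("flange centre",((f[0]+f[2])/2).round(1),"yaw",np.arctan2(*(f[0]-f[1])[::-1]).round(3),np.linalg.norm(f[0]-f[1]),np.linalg.norm(f[2]-f[1]))
for n,a,b in(("postL",(160,533),(665,312)),("postR",(280,565),(572,250))):
    p,e=tri(T(a),S(b));print(n,p.round(1),e.round(1),"local",(M.T@(p[:2]-O)).round(1))
for nm,w in(("paddle pred",O+M@[-112,-35]),):
    print(nm,w.round(1),"toppix crop",((pix("top",[*w,95])+.5-[250,112])*5).round(),"sidepix",((pix("side",[*w,95])+.5-[238,165])*5).round())
for n,u in(("blank",(708,583)),):print(n,onz("top",*T(u),65).round(1))
print("bottle",onz("top",*T((645,55)),99).round(1))
E
python3 m.py
```

```text
house [ 659.7 -152. ] yaw -0.246 resid [[-0.9, -1.8], [-1.8, 2.8], [2.6, 1.4], [0.1, -2.3]]
socket top [ 665.5 -131.4   60. ] side [ 667.9 -130.2   60. ] local [ 0.6 21.4]
tab top [ 570.9 -350. ] yaws [np.float64(0.291), np.float64(0.303)] len 30.7 10.7
tab side [ 571.6 -348.4   71. ]
flange centre [ 569.6 -349.7] yaw 0.382 39.95666288461914 31.532943433262723
postL [ 508.2 -129.    43.5] 1.4 local [-152.5  -14.6]
postR [ 493.7 -182.8   42.7] 2.4 local [-153.5  -70.3]
paddle pred [ 542.5 -158.7] toppix crop [222. 432.] sidepix [538. 188.]
blank [ 479.6 -367.6   65. ]
bottle [ 709.1 -345.4   99. ]
```

```bash
cat >> h.py <<'E'
def delta(p,yaw=None,wz=None):
    """shift in tool units to world point p (mm); yaw: tool yaw wanted"""
    s=read_state();Rt=R.from_euler('xyz',s["tool_rot"])
    d=Rt.inv().apply(np.array(p)-s["eef_pos"])/40
    print("at",s["eef_pos"].round(1),"rot",s["tool_rot"].round(3),"F",s["force"].round(1),"w",round(s["width"],1),"t",s["clock"])
    out=[d.round(3).tolist()]
    if yaw is not None:
        rv=(Rt.inv()*R.from_euler('xyz',[-np.pi/2,0,yaw])).as_rotvec();out.append((np.degrees(rv)/8).round(3).tolist())
    print("shift",out[0],"turn",out[1:]);return d
E
cat > n.py <<'E'
from m import *
print("----")
a=lambda p,z:onz("top",*T(p),z)[:2]
ang=lambda d:np.arctan2(d[1],d[0]).round(3)
print("tongue edges yaw",ang(a((203,362),10)-a((143,585),10)),ang(a((350,378),10)-a((290,622),10)),"front edge",ang(a((143,585),10)-a((290,622),10))-1.571)
print("tongue mid front",((a((143,585),10)+a((290,622),10))/2).round(1),"w",np.linalg.norm(a((143,585),10)-a((290,622),10)))
print("socket yaws",ang(a(st[0],60)-a(st[3],60)),ang(a(st[1],60)-a(st[2],60)),(ang(a(st[0],60)-a(st[1],60))-1.571),(ang(a(st[3],60)-a(st[2],60))-1.571))
print("house yaws",ang(c[0]-c[3]),ang(c[1]-c[2]),ang(c[0]-c[1])-1.571,ang(c[3]-c[2])-1.571)
print("paddle top",onz("top",*T((245,430)),95).round(1),onz("side",*S((515,183)),95).round(1),tri(T((245,430)),S((515,183))))
b=[onz("side",*S(p),71)[:2] for p in [(83,136),(108,143),(145,107),(120,101)]]
print("tab side yaws",ang(b[3]-b[0]),ang(b[2]-b[1]))
delta([571,-349.5,130],-2.843)
E
python3 n.py | sed -n '/----/,$p'
```

```text
----
tongue edges yaw -0.255 -0.248 front edge -0.2589999999999999
tongue mid front [ 480.3 -151.7] w 69.77505734046126
socket yaws -0.274 -0.212 -0.31600000000000006 -0.2709999999999999
house yaws -0.244 -0.244 -0.2609999999999999 -0.236
paddle top [ 543.3 -168.6   95. ] [ 544.8 -167.    95. ] (array([ 543.39923416, -168.45220881,   93.99099067]), np.float64(0.31300664211090357))
tab side yaws -2.705 -2.704
at [ 191.2 -620.6  205.9] rot [-1.573 -0.    -2.843] F [ 0.5 -0.4 -0.7] w 85.5 t 0.1
shift [-11.07, 1.903, -3.678] turn [[0.012, 0.002, 0.0]]
```

Request:
apply_moves(
  targets=[
    [-0.92,0.158,-0.307,0,0,0],
    [-0.92,0.158,-0.307,0,0,0],
    [-0.92,0.158,-0.307,0,0,0],
    [-0.92,0.158,-0.307,0,0,0],
    [-0.92,0.158,-0.307,0,0,0],
    [-0.92,0.158,-0.307,0,0,0],
    [-0.92,0.158,-0.307,0,0,0],
    [-0.92,0.158,-0.307,0,0,0],
    [-0.92,0.158,-0.307,0,0,0],
    [-0.92,0.158,-0.307,0,0,0],
    [-0.92,0.158,-0.307,0,0,0],
    [-0.92,0.158,-0.307,0,0,0],
  ],
  jaw=1,
)

```text
clock: 1.6
eef_pos: [570.7, -349.4, 130.1]
tool_rot: [-1.571, -0.001, -2.843]
force: [-1.1, -0.6, 0.1]
width: 85.7
```

Request:
apply_moves(
  targets=[
    [0,0,0,0,-0.45,0],
    [0,0,0,0,0,0],
    [0,0,0,0,0,0],
  ],
)

```text
clock: 1.98
eef_pos: [569.3, -351.2, 130.8]
tool_rot: [-1.571, -0.001, -2.782]
force: [-0.0, -0.3, 0.5]
width: 85.2
```

```bash
python3 - <<'E'
from h import *
delta([571,-349.5,50],-2.78)
im=get_image("side");cv2.imwrite("pics/a.png",cv2.resize(im[:,:,::-1][100:280,180:420],None,fx=3,fy=3))
E
```

```text
at [ 569.3 -351.2  130.8] rot [-1.571e+00 -1.000e-03 -2.782e+00] F [-0.  -0.3  0.5] w 85.2 t 1.975
shift [-0.057, 2.019, -0.024] turn [[-0.0, -0.016, 0.005]]
```

View pics/a.png

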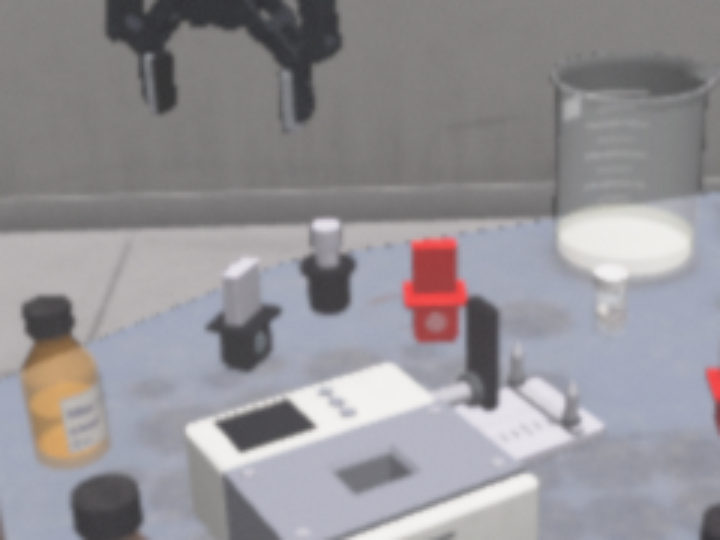

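The side view shows the open gripper above the cartridge, which is at crop (243,310), and nothing has been disturbed. I'll descend and close.

Request:
apply_moves(
  targets=[
    [-0.03,0.5,-0.01,0,0,0],
    [-0.03,0.6,-0.01,0,0,0],
    [0,0.6,0,0,0,0],
    [0,0.4,0,0,0,0],
    [0,0.07,0,0,0,0],
    [0,0,0,0,0,0],
  ],
)

```text
clock: 2.78
eef_pos: [572.3, -349.2, 44.6]
tool_rot: [-1.57, 0.001, -2.78]
force: [-0.4, 0.0, 0.4]
width: 85.4
```

Request:
apply_moves(
  targets=[
    [0,0,0,0,0,0],
    [0,0,0,0,0,0],
    [0,0,0,0,0,0],
    [0,0,0,0,0,0],
    [0,0,0,0,0,0],
    [0,0,0,0,0,0],
    [0,0,0,0,0,0],
    [0,0,0,0,0,0],
  ],
  jaw=-1,
)

```text
clock: 3.78
eef_pos: [572.3, -349.0, 44.4]
tool_rot: [-1.57, 0.0, -2.78]
force: [-1.2, 0.0, 3.6]
width: 8.8
```

```bash
python3 - <<'E'
from h import *
im=get_image("side");a=cv2.resize(im[:,:,::-1][130:230,210:320],None,fx=4,fy=4)
im=get_image("top");b=cv2.resize(im[:,:,::-1][140:240,330:440],None,fx=4,fy=4)
cv2.imwrite("pics/b.png",np.hstack([a,b]));print(read_state()["width"],read_state()["force"])
E
```

```text
8.921462618725883 [ 0.3254307  -0.09789822  4.19656272]
```

View pics/b.png

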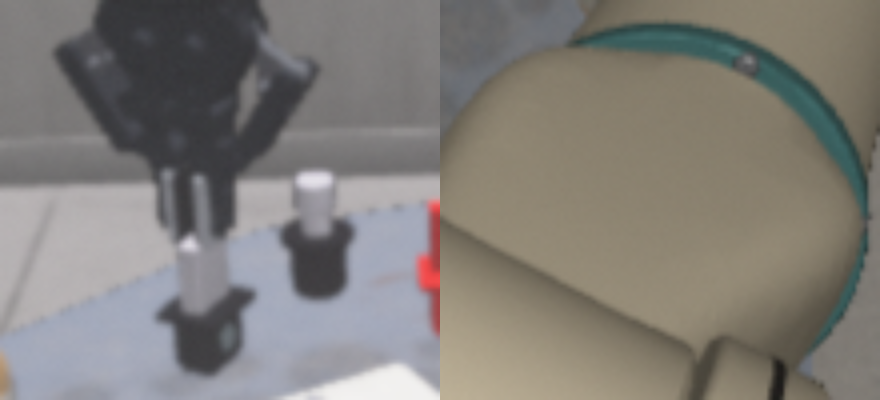

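```bash
python3 - <<'E'
from h import *
s=read_state();p=s["eef_pos"]
for dz in (0,19,40,60):
    q=p+[0,0,dz];print(dz,((pix("side",q)-[210,130]+.5)*4).round())
# tab expected at (571,-349.5): top, flange, base
for z in (0,35,71):print("cart",z,((pix("side",[571,-349.5,z])-[210,130]+.5)*4).round())
# tool direction
print(R.from_euler('xyz',s["tool_rot"]).as_matrix().round(3))
E
```

```text
0 [206. 287.]
19 [203. 251.]
40 [199. 212.]
60 [196. 173.]
cart 0 [214. 365.]
cart 35 [209. 303.]
cart 71 [203. 236.]
[[-0.935  0.001  0.354]
 [-0.354 -0.    -0.935]
 [-0.    -1.     0.001]]
```

```bash
python3 - <<'E'
from h import *
print("start tcp px",pix("side",[191.2,-620.5,206]),pix("side",[191.2,-620.5,219]))
for s in(-1,1):
    print("start tip px",pix("side",np.array([191.2,-620.5,219])+s*42*np.array([.294,-.956,0])))
    print("a tip px crop",((pix("side",np.array([569.3,-351.2,144])+s*42*np.array([.352,-.936,0]))-[180,100]+.5)*3).round())
print("base px",pix("side",[0,0,0]),pix("top",[0,0,0]))
a=cv2.imread("pics/side0.png")[0:70,255:345];b=cv2.imread("pics/b.png")[100:340,90:400]
x=get_image("side")[:,:,::-1][140:225,225:310]
cv2.imwrite("pics/c.png",np.hstack([cv2.resize(a,(360,280)),cv2.resize(x,(440,440),interpolation=cv2.INTER_CUBIC)[:280*440//440]]) if 0 else np.vstack([cv2.resize(a,(440,342)),])); 
A=cv2.resize(a,(360,280));X=cv2.resize(x,(425,425),interpolation=cv2.INTER_CUBIC);C=np.zeros((425,785,3),np.uint8);C[:280,:360]=A;C[:,360:]=X;cv2.imwrite("pics/c.png",C)
E
```

```text
start tcp px [300.92973528  68.87498431] [300.73997059  63.90399225]
start tip px [314.75364942  64.93968067]
a tip px crop [293. 167.]
start tip px [287.10986206  62.8966518 ]
a tip px crop [175. 151.]
base px [551.58198214 179.446923  ] [220.04765665 463.85663607]
```

View pics/c.png

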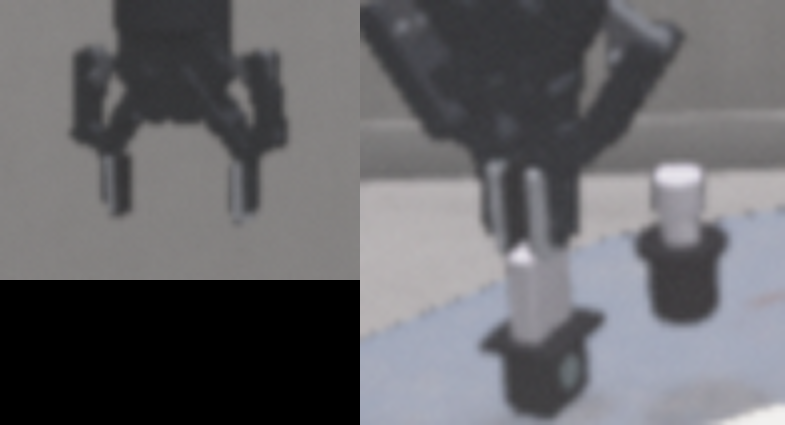

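Both the start frame and this one put the real fingertips about 28 mm above the reported TCP. Here they sit at crop (540,250), right at the tab's top edge, so the grip only has the very top of the tab. I'll open, go lower and re-grip, using the closing width as the check: about 12 mm means the tab, about 34 mm the flange.

Request:
apply_moves(
  targets=[
    [0,0,0,0,0,0],
    [0,0,0,0,0,0],
    [0,0,0,0,0,0],
    [0,0,0,0,0,0],
    [0,0,0,0,0,0],
    [0,0,0,0,0,0],
  ],
  jaw=1,
)

```text
clock: 4.68
eef_pos: [572.0, -348.8, 44.1]
tool_rot: [-1.571, 0.0, -2.78]
force: [0.1, -0.2, 0.4]
width: 85.1
```

Request:
apply_moves(
  targets=[
    [0,0.2,0,0,0,0],
    [0,0.2,0,0,0,0],
    [0,0,0,0,0,0],
  ],
)

```text
clock: 5.05
eef_pos: [571.2, -348.3, 26.8]
tool_rot: [-1.573, -0.001, -2.78]
force: [0.0, -0.1, -0.0]
width: 85.8
```

Request:
apply_moves(
  targets=[
    [0,0,0,0,0,0],
    [0,0,0,0,0,0],
    [0,0,0,0,0,0],
    [0,0,0,0,0,0],
    [0,0,0,0,0,0],
    [0,0,0,0,0,0],
    [0,0,0,0,0,0],
    [0,0,0,0,0,0],
  ],
  jaw=-1,
)

```text
clock: 6.05
eef_pos: [572.1, -348.9, 28.3]
tool_rot: [-1.571, 0.0, -2.78]
force: [-0.3, 1.5, 3.6]
width: 10.3
```

```bash
python3 - <<'E'
from h import *
im=get_image("side");cv2.imwrite("pics/d.png",cv2.resize(im[:,:,::-1][140:225,225:310],None,fx=6,fy=6,interpolation=cv2.INTER_CUBIC));print(read_state()["width"],read_state()["force"])
E
```

```text
10.63694046439427 [0.09268043 0.07673172 4.33861829]
```

View pics/d.png

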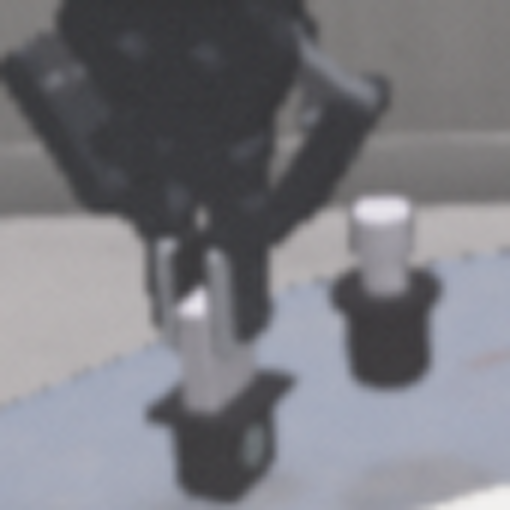

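The tab at crop (195,300) is now between the pads, with about 16 mm of overlap. I'll go 10 mm deeper for a stiffer grip and then lift.

Request:
apply_moves(
  targets=[
    [0,0,0,0,0,0],
    [0,0,0,0,0,0],
    [0,0,0,0,0,0],
    [0,0,0,0,0,0],
    [0,0.25,0,0,0,0],
    [0,0,0,0,0,0],
  ],
  jaw=0.3,
)

```text
clock: 6.85
eef_pos: [571.1, -348.2, 16.8]
tool_rot: [-1.573, -0.001, -2.78]
force: [0.3, -0.6, -0.1]
width: 55.4
```

Request:
apply_moves(
  targets=[
    [0,0,0,0,0,0],
    [0,0,0,0,0,0],
    [0,0,0,0,0,0],
    [0,0,0,0,0,0],
    [0,0,0,0,0,0],
    [0,0,0,0,0,0],
    [0,0,0,0,0,0],
  ],
  jaw=-1,
)

```text
clock: 7.72
eef_pos: [572.2, -348.9, 18.3]
tool_rot: [-1.57, 0.0, -2.78]
force: [0.2, -0.0, 2.9]
width: 11.2
```

Request:
apply_moves(
  targets=[
    [0,-0.2,0,0,0,0],
    [0,-0.5,0,0,0,0],
    [0,-0.6,0,0,0,0],
    [0,-0.6,0,0,0,0],
    [0,-0.5,0,0,0,0],
    [0,-0.1,0,0,0,0],
    [0,0,0,0,0,0],
  ],
)

```text
clock: 8.6
eef_pos: [571.9, -348.8, 118.5]
tool_rot: [-1.57, 0.0, -2.78]
force: [-0.2, -0.0, -1.2]
width: 10.8
```

```bash
python3 - <<'E'
from h import *
delta([667,-131,118],-0.252-np.pi)
im=get_image("side");cv2.imwrite("pics/e.png",cv2.resize(im[:,:,::-1][80:225,180:360],None,fx=4,fy=4,interpolation=cv2.INTER_CUBIC))
E
```

```text
at [ 571.9 -348.8  118.5] rot [-1.57  0.   -2.78] F [-0.2 -0.  -1.2] w 10.8 t 8.6
shift [-4.149, 0.012, -4.252] turn [[-0.001, 4.394, -0.003]]
```

View pics/e.png

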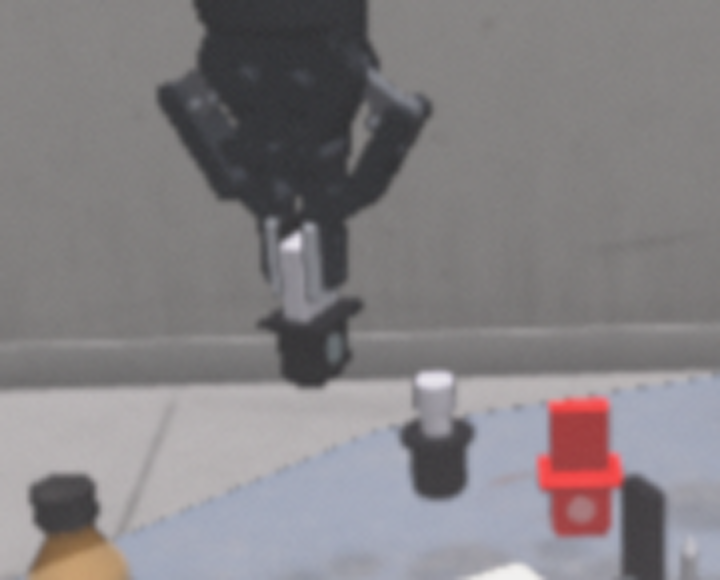

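The cartridge is held and lifted clear, with the flange horizontal at crop (310,310). Now I'll carry it over the socket and turn it.

Request:
apply_moves(
  targets=[
    [-0.4,0,-0.4,0,0,0],
    [-0.7,0,-0.7,0,0,0],
    [-0.8,0,-0.8,0,0,0],
    [-0.8,0,-0.85,0,0,0],
    [-0.8,0,-0.85,0,0,0],
    [-0.4,0,-0.4,0,0,0],
    [-0.25,0,-0.25,0,0,0],
    [0,0,0,0,0.9,0],
    [0,0,0,0,0.9,0],
    [0,0,0,0,0.9,0],
    [0,0,0,0,0.9,0],
    [0,0,0,0,0.8,0],
  ],
)

```text
clock: 10.15
eef_pos: [666.4, -133.4, 118.0]
tool_rot: [-1.569, -0.0, 2.882]
force: [0.5, -0.0, -1.5]
width: 11.1
```

Request:
apply_moves(
  targets=[
    [0,0.3,0,0,0,0],
    [0,0.3,0,0,0,0],
    [0,0,0,0,0,0],
    [0,0,0,0,0,0],
  ],
)

```text
clock: 10.65
eef_pos: [667.1, -131.3, 93.9]
tool_rot: [-1.571, -0.0, 2.889]
force: [0.5, 0.7, -0.9]
width: 10.9
```

```bash
python3 - <<'E'
from h import *
delta([667,-131,90],-0.252-np.pi)
a=get_image("side");cv2.imwrite("pics/side2.png",a[:,:,::-1]);b=get_image("top");cv2.imwrite("pics/top2.png",b[:,:,::-1])
A=cv2.resize(a[:,:,::-1][165:275,240:360],None,fx=5,fy=5,interpolation=cv2.INTER_CUBIC)
B=cv2.resize(b[:,:,::-1][100:200,240:340],(200,200),interpolation=cv2.INTER_CUBIC)
C=np.zeros((550,800,3),np.uint8);C[:,:600]=A;C[:200,600:]=B;cv2.imwrite("pics/f.png",C)
E
```

```text
at [ 667.1 -131.3   93.9] rot [-1.571 -0.     2.889] F [ 0.5  0.7 -0.9] w 10.9 t 10.65
shift [0.003, 0.097, -0.007] turn [[-0.0, -0.004, 0.001]]
```

View pics/f.png

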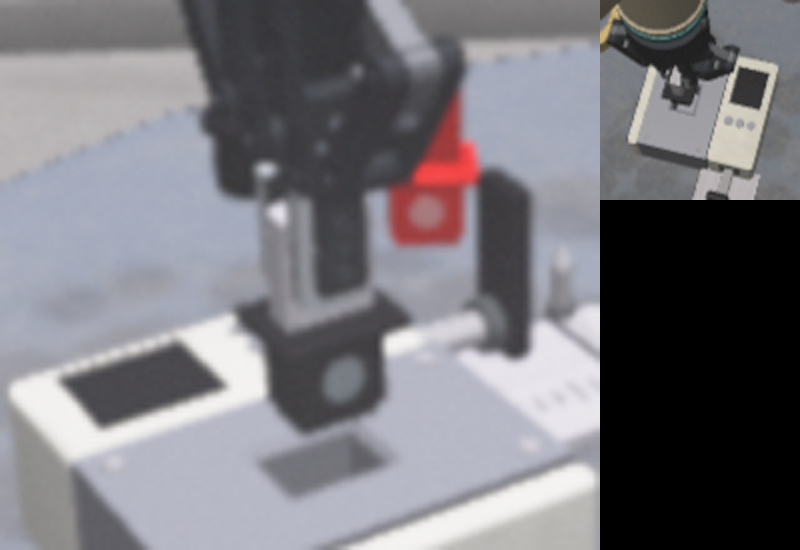

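The plug hangs above the socket in the side view: flange tips at crop (237,318) and (412,328), plug bottom at (300,433), socket at (325,462). I'll compare these with the predicted corners.

```bash
python3 - <<'E'
from h import *
c=np.array([667.1,-131.3]);y=-0.252;M=np.array([[np.cos(y),-np.sin(y)],[np.sin(y),np.cos(y)]]);zb=93.9-18.3
f=lambda p,z:((pix("side",[*(c+M@np.array(p)),z])+.5-[240,165])*5).round()
for nm,hx,hy,z in(("flange top",21,17,35),("flange bot",21,17,30),("plug bot5",15,11,5),("plug bot0",13,9,0),("tab",15,6,71)):
    print(nm,[f((sx*hx,sy*hy),zb+z).tolist() for sx,sy in((1,1),(1,-1),(-1,-1),(-1,1))])
c0=c;c=np.array([667,-131]);print("sock",[f((sx*16.5,sy*12.5),60).tolist() for sx,sy in((1,1),(1,-1),(-1,-1),(-1,1))])
for d in((1,0),(0,1)):print(d,(pix("side",[667+d[0]*5,-131+d[1]*5,100])-pix("side",[667,-131,100]))) 
E
```

```text
flange top [[284.0, 360.0], [228.0, 310.0], [351.0, 271.0], [411.0, 318.0]]
flange bot [[285.0, 375.0], [229.0, 324.0], [351.0, 285.0], [411.0, 333.0]]
plug bot5 [[297.0, 433.0], [260.0, 400.0], [347.0, 371.0], [385.0, 403.0]]
plug bot0 [[300.0, 443.0], [270.0, 415.0], [345.0, 389.0], [376.0, 416.0]]
tab [[278.0, 226.0], [258.0, 210.0], [349.0, 183.0], [370.0, 199.0]]
sock [[299.0, 497.0], [258.0, 457.0], [352.0, 424.0], [394.0, 462.0]]
(1, 0) [-2.44134531  1.31172606]
(0, 1) [2.39819752 1.17019393]
```

Request:
apply_moves(
  targets=[
    [-0.03,0.15,-0.03,0,0,0],
    [0,0.15,0,0,0,0],
    [0,0.12,0,0,0,0],
    [0,0.1,0,0,0,0],
    [0,0,0,0,0,0],
  ],
)

```text
clock: 11.38
eef_pos: [668.5, -130.3, 74.1]
tool_rot: [-1.571, -0.0, 2.889]
force: [-1.6, 1.2, 5.1]
width: 11.1
```

Request:
apply_moves(
  targets=[
    [0,0.08,0,0,0,0],
    [0,0.08,0,0,0,0],
    [0,0,0,0,0,0],
  ],
)

```text
clock: 11.75
eef_pos: [668.4, -130.9, 66.7]
tool_rot: [-1.57, 0.0, 2.888]
force: [-1.3, -2.6, -0.3]
width: 11.1
```

The plug is about 12 mm into the hole with little force, so I'll push on.

Request:
apply_moves(
  targets=[
    [0,0.1,0.01,0,0,0],
    [0,0.1,0.01,0,0,0],
    [0,0.1,0,0,0,0],
    [0,0.08,0,0,0,0],
    [0,0,0,0,0,0],
  ],
)

```text
clock: 12.38
eef_pos: [668.0, -130.9, 51.1]
tool_rot: [-1.571, -0.001, 2.889]
force: [-0.3, -1.1, -1.2]
width: 10.9
```

Request:
apply_moves(
  targets=[
    [0,0.06,0,0,0,0],
    [0,0.05,0,0,0,0],
    [0,0,0,0,0,0],
  ],
)

```text
clock: 12.75
eef_pos: [668.5, -131.1, 48.4]
tool_rot: [-1.571, 0.001, 2.889]
force: [-2.4, -0.8, 5.8]
width: 11.1
```

Request:
apply_moves(
  targets=[
    [0,0.04,0,0,0,0],
    [0,0,0,0,0,0],
  ],
)

```text
clock: 13.0
eef_pos: [668.5, -131.2, 48.3]
tool_rot: [-1.571, 0.001, 2.889]
force: [-5.1, 0.5, 14.9]
width: 11.4
```

Request:
apply_moves(
  targets=[
    [0,0,0,0,0,0],
    [0,0,0,0,0,0],
    [0,0,0,0,0,0],
    [0,0,0,0,0,0],
    [0,0,0,0,0,0],
  ],
  jaw=0.2,
)

```text
clock: 13.62
eef_pos: [668.3, -130.9, 45.5]
tool_rot: [-1.571, -0.0, 2.889]
force: [-0.1, -0.9, 0.4]
width: 51.0
```

Request:
apply_moves(
  targets=[
    [0,-0.3,0,0,0,0],
    [0,-0.7,0,0,0,0],
    [0,-0.9,0,0,0,0],
    [0,-0.6,0,0,0,0],
    [0,0,0,0,0,0],
    [0,0,0,0,0,0],
  ],
)

```text
clock: 14.38
eef_pos: [667.9, -130.7, 145.3]
tool_rot: [-1.571, -0.001, 2.889]
force: [0.6, -0.1, -0.7]
width: 51.1
```

```bash
python3 - <<'E'
from h import *
delta([544,-168,125],-0.252-np.pi+np.pi/2)
a=get_image("side");cv2.imwrite("pics/side3.png",a[:,:,::-1]);b=get_image("top");cv2.imwrite("pics/top3.png",b[:,:,::-1])
A=cv2.resize(a[:,:,::-1][165:275,240:350],None,fx=4,fy=4,interpolation=cv2.INTER_CUBIC)
B=cv2.resize(b[:,:,::-1][100:210,245:335],(360,440),interpolation=cv2.INTER_CUBIC)
cv2.imwrite("pics/g.png",np.hstack([A,B]))
E
```

```text
at [ 667.9 -130.7  145.3] rot [-1.571e+00 -1.000e-03  2.889e+00] F [ 0.6 -0.1 -0.7] w 51.1 t 14.375
shift [2.765, 0.51, 1.676] turn [[0.006, -11.255, 0.004]]
```

View pics/g.png

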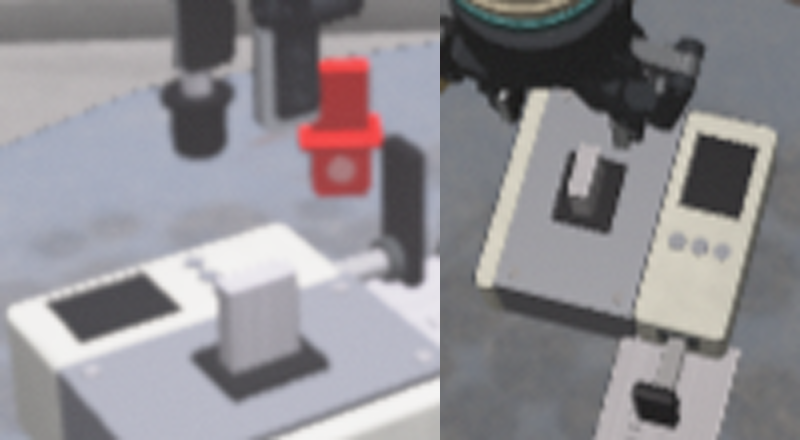

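The cartridge is seated: the flange lies flat on the top at crop (262,355) and is square in the top view. Next is the paddle, so I'll translate and then check wrist room for the quarter turn.

Request:
apply_moves(
  targets=[
    [0.4,0,0.25,0,0,0],
    [0.6,0,0.35,0,0,0],
    [0.7,0,0.45,0,0,0],
    [0.6,0,0.35,0,0,0],
    [0.4,0.1,0.25,0,0,0],
    [0.06,0,0.03,0,0,0],
  ],
)

```text
clock: 15.22
eef_pos: [542.9, -168.9, 140.9]
tool_rot: [-1.571, -0.003, 2.887]
force: [0.0, 0.6, -0.1]
width: 50.9
```

```bash
python3 - <<'E'
from h import *
print(read_state()["qpos"].round(2));delta([544,-168,125],-0.252-np.pi+np.pi/2)
E
```

```text
[ 0.1   0.61  0.23  1.82 -0.19  0.74 -1.39]
at [ 542.9 -168.9  140.9] rot [-1.571 -0.003  2.887] F [ 0.   0.6 -0.1] w 50.9 t 15.225
shift [-0.022, 0.397, -0.028] turn [[0.013, -11.268, 0.016]]
```

Request:
apply_moves(
  targets=[
    [0,0,0,0,-0.95,0],
    [0,0,0,0,-0.95,0],
    [0,0,0,0,-0.95,0],
    [0,0,0,0,-0.95,0],
    [0,0,0,0,-0.95,0],
    [0,0,0,0,-0.95,0],
    [0,0,0,0,-0.95,0],
    [0,0,0,0,-0.95,0],
    [0,0,0,0,-0.95,0],
    [0,0,0,0,-0.95,0],
    [0,0,0,0,-0.95,0],
    [0,0,0,0,-0.82,0],
  ],
)

```text
clock: 16.73
eef_pos: [545.7, -168.0, 141.3]
tool_rot: [-1.571, 0.001, -1.817]
force: [0.6, -0.1, -1.0]
width: 51.0
```

Request:
apply_moves(
  targets=[
    [0,0,0,0,0,0],
    [0,0,0,0,0,0],
  ],
)

```text
clock: 16.98
eef_pos: [545.1, -168.2, 141.5]
tool_rot: [-1.571, 0.0, -1.823]
force: [-0.3, 0.4, -0.2]
width: 51.1
```

```bash
python3 - <<'E'
from h import *
print(read_state()["qpos"].round(2));delta([544,-168,41],-0.252-np.pi+np.pi/2)
E
```

```text
[ 0.39  0.6  -0.22  1.81  0.18  0.75 -0.18]
at [ 545.1 -168.2  141.5] rot [-1.571  0.    -1.823] F [-0.3  0.4 -0.2] w 51.1 t 16.975
shift [0.001, 2.512, -0.027] turn [[0.0, 0.002, -0.002]]
```

Request:
apply_moves(
  targets=[
    [0,0.5,-0.02,0,0,0],
    [0,0.6,-0.01,0,0,0],
    [0,0.6,0,0,0,0],
    [0,0.4,0,0,0,0],
    [0,0.3,0,0,0,0],
    [0,0.1,0,0,0,0],
    [0,0,0,0,0,0],
  ],
)

```text
clock: 17.85
eef_pos: [543.8, -168.1, 41.8]
tool_rot: [-1.57, 0.0, -1.821]
force: [-0.2, 0.7, 0.6]
width: 51.3
```

Request:
apply_moves(
  targets=[
    [0,0,0,0,0,0],
    [0,0,0,0,0,0],
    [0,0,0,0,0,0],
    [0,0,0,0,0,0],
    [0,0,0,0,0,0],
    [0,0,0,0,0,0],
    [0,0,0,0,0,0],
  ],
  jaw=-1,
)

```text
clock: 18.73
eef_pos: [542.9, -168.0, 42.3]
tool_rot: [-1.572, 0.0, -1.822]
force: [-2.7, 0.7, 5.9]
width: 9.0
```

It has gripped with width 9 mm on the 10 mm paddle. Now I'll pull about 40 mm and measure.

Request:
apply_moves(
  targets=[
    [0,0,-0.1,0,0,0],
    [0,0,-0.2,0,0,0],
    [0,0,-0.2,0,0,0],
    [0,0,-0.2,0,0,0],
    [0,0,-0.2,0,0,0],
    [0,0,-0.12,0,0,0],
    [0,0,0,0,0,0],
    [0,0,0,0,0,0],
  ],
)

```text
clock: 19.73
eef_pos: [505.7, -158.0, 42.3]
tool_rot: [-1.567, 0.001, -1.821]
force: [6.1, 0.2, 0.7]
width: 9.0
```

```bash
python3 - <<'E'
from h import *
s=read_state();print(s["eef_pos"].round(1),s["force"].round(1),s["width"])
a=get_image("side");cv2.imwrite("pics/side4.png",a[:,:,::-1]);b=get_image("top");cv2.imwrite("pics/top4.png",b[:,:,::-1])
A=cv2.resize(a[:,:,::-1][180:260,305:395],None,fx=6,fy=6,interpolation=cv2.INTER_CUBIC)
B=cv2.resize(b[:,:,::-1][175:245,265:330],None,fx=4,fy=4,interpolation=cv2.INTER_CUBIC)
C=np.zeros((480,800,3),np.uint8);C[:480,:540]=A;C[:280,540:]=B;cv2.imwrite("pics/k.png",C)
E
```

```text
[ 505.7 -158.    42.3] [6.1 0.2 0.7] 9.02054744136632
```

View pics/k.png

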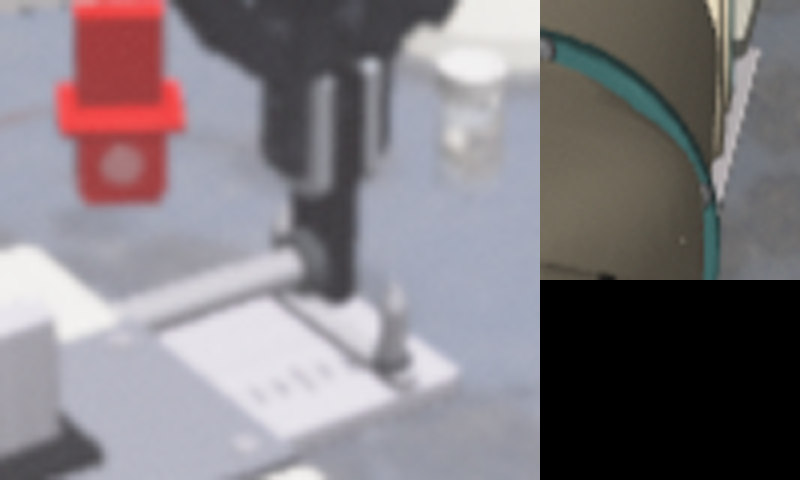

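The slide is out in the side view: the paddle's lower edges are at crop x 298 and 357, and the near post tip is at (395,285). I'll work out the offset to the post line.

```bash
cat > p.py <<'E'
from h import *
from scipy.optimize import brentq
y=-0.253;ex=np.array([np.cos(y),np.sin(y)]);ey=np.array([-np.sin(y),np.cos(y)])
T=lambda a:(250+a[0]/5-.5,112+a[1]/5-.5)
S=lambda a:(238+a[0]/5-.5,165+a[1]/5-.5)
ps=[onz("side",*S(p),43)[:2] for p in((665,312),(572,250))]
pt=[onz("top",*T(p),43)[:2] for p in((160,533),(280,565))]
ms,mt=np.mean(ps,0),np.mean(pt,0);print("mid side",ms.round(1),"top",mt.round(1),np.linalg.norm(ps[0]-ps[1]),np.linalg.norm(pt[0]-pt[1]))
def off(m,col,lx,ly,z): # paddle x rel marker m from a vertical edge's column in side view
    return brentq(lambda d:pix("side",[*(m+ex*(d+lx)+ey*ly),z])[0]-col,-80,120)
a=cv2.imread("pics/side4.png").astype(int).sum(2);b=cv2.imread("pics/side0.png").astype(int).sum(2)
def edges(im,row,c0,c1,th=300):
    r=im[row,c0:c1];k=np.where(r<th)[0];
    L,Rr=k[0]+c0,k[-1]+c0
    f=lambda i,j:(th-im[row,i])/(im[row,j]-im[row,i])
    return L-f(L,L-1),Rr+f(Rr,Rr+1)
for nm,im,rows,c0,c1 in(("shut",b,(208,212,216,220),328,352),("now",a,(214,216,218,224),350,369)):
    for r in rows:
        l,rr=edges(im,r,c0,c1)
        o=[]
        for m in(ms,mt):
            for col,lx,ly in((l,5,-12),(rr,-5,12)):
                z=brentq(lambda z:pix("side",[*(m+ex*(off(m,col,lx,ly,z)+lx)+ey*ly),z])[1]-r,0,140)
                o.append(round(off(m,col,lx,ly,z),1))
        print(nm,r,round(l,1),round(rr,1),"d(L,R) side-mid",o[:2],"top-mid",o[2:])
E
python3 p.py
```

```text
mid side [ 501.3 -156.8] top [ 500.4 -155.1] 54.97360527224313 55.5301165315639
shut 208 329.1 345.5 d(L,R) side-mid [54.5, 47.0] top-mid [56.6, 49.2]
shut 212 326.7 345.3 d(L,R) side-mid [59.4, 47.3] top-mid [61.6, 49.6]
shut 216 335.4 345.3 d(L,R) side-mid [41.6, 47.3] top-mid [43.8, 49.5]
shut 220 335.3 345.3 d(L,R) side-mid [41.9, 47.3] top-mid [44.1, 49.6]
now 214 353.6 363.5 d(L,R) side-mid [2.7, 8.7] top-mid [5.0, 11.1]
now 216 353.7 363.5 d(L,R) side-mid [2.5, 8.6] top-mid [4.8, 11.0]
now 218 355.2 363.6 d(L,R) side-mid [-1.0, 8.5] top-mid [1.3, 10.8]
now 224 358.3 363.3 d(L,R) side-mid [-8.0, 8.7] top-mid [-5.7, 11.1]
```

Remaining distance estimates are 5.7 mm (side view, edge average), 6.5 mm (top view less travel) and 5.0 mm (TCP), so I'll pull about 5.8 mm more.

Request:
apply_moves(
  targets=[
    [0,0,-0.07,0,0,0],
    [0,0,-0.075,0,0,0],
    [0,0,0,0,0,0],
    [0,0,0,0,0,0],
    [0,0,0,0,0,0],
    [0,0,0,0,0,0],
  ],
)

```text
clock: 20.58
eef_pos: [500.4, -156.6, 42.3]
tool_rot: [-1.566, 0.001, -1.821]
force: [5.5, -1.4, 1.5]
width: 8.6
```

```bash
python3 - <<'E'
from h import *
a=get_image("side");cv2.imwrite("pics/side4.png",a[:,:,::-1]);s=read_state();print(s["eef_pos"].round(1),s["force"].round(1),s["width"])
# cartridge still seated? compare seated patch with side3
d=cv2.absdiff(cv2.imread("pics/side3.png")[235:266,285:325],a[:,:,::-1][235:266,285:325]);print("cart diff",d.mean())
b=cv2.imread("pics/side0.png")
for n,(x0,y0,x1,y1) in dict(bottle=(185,195,220,258),vial=(375,185,392,210),blank=(278,170,300,206)).items():print(n,cv2.absdiff(b[y0:y1,x0:x1],a[:,:,::-1][y0:y1,x0:x1]).mean().round(1))
E
python3 p.py | grep now
```

```text
[ 500.4 -156.6   42.3] [ 6.4 -1.2  0.5] 9.043108732884988
cart diff 2.414247311827957
bottle 4.8
vial 4.5
blank 4.0
now 214 356.0 366.0 d(L,R) side-mid [-2.6, 3.3] top-mid [-0.2, 5.7]
now 216 356.1 366.0 d(L,R) side-mid [-2.8, 3.2] top-mid [-0.5, 5.6]
now 218 359.1 366.0 d(L,R) side-mid [-9.8, 3.1] top-mid [-7.4, 5.5]
now 224 360.2 365.9 d(L,R) side-mid [-12.5, 3.0] top-mid [-10.2, 5.4]
```

The estimates put the paddle between −0.5 and +2.6 mm from the mark, inside the ±5 mm band. I'll hold for 0.75 s and hand in.

Request:
apply_moves(
  targets=[
    [0,0,-0.01,0,0,0],
    [0,0,0,0,0,0],
    [0,0,0,0,0,0],
    [0,0,0,0,0,0],
    [0,0,0,0,0,0],
    [0,0,0,0,0,0],
  ],
)

```text
clock: 21.38
eef_pos: [500.3, -156.6, 42.3]
tool_rot: [-1.566, 0.001, -1.821]
force: [6.6, -1.8, -0.3]
width: 8.8
```

```bash
python3 - <<'E'
from h import *
s=read_state();print(s["eef_pos"].round(1),s["force"].round(1),s["width"],s["clock"]);print(finish_job())
E
```

```text
[ 500.3 -156.6   42.3] [ 6.6 -1.8 -0.3] 8.789043791560726 21.375
the job is handed in; nothing more can be done
None
```

The cartridge is home in the socket and released, and I handed the job in at 21.4 s with the gripper holding the shutter slide at the mark. The program gave no verdict, so success rests on my own checks below.

- **Cartridge:** I pushed it down until the flange stopped at the expected height with about 15 N of contact force, then let go. The pictures afterwards show it upright, flange flat and square on the housing. That area looked the same after the slide was pulled.
- **Slide:** The paddle is pinched front to back at a reading of 8.8 mm and the spring pulls with about 6.6 N. My estimates of its distance from the post line just before a last 0.4 mm outward nudge were +0.3 mm (side view), +2.6 mm (side view with the post line from the top view), about +1 mm (top view less travel) and −0.5 mm (TCP). All are within the 5 mm limit, but they differ by about 3 mm because the paddle's edges were blurred.
- **Bystanders:** The round blank, bottle and vial look unmoved in the last side picture.

**What disagreed:**
- The fingertips stood about 28 mm higher than the reported TCP, so my first grip only caught the very top of the tab. I gripped again lower, and allowed for the same offset at the paddle.
- The gripper reads about 1 mm less than the true size of what it holds.
- My fit of the housing outline put the slide's axis 7 to 10 mm off, so I used direct measurements of the socket, posts and paddle instead.

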